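Slide a tool hanger into a T-slot profile up to the gauge carrier's stop screw

ROBOT

A 6-joint arm with a two-finger parallel gripper is mounted at the origin on the work surface. World frame = base frame: x ahead of the robot, y to its left, z up, the work surface at z = 0. Lengths are in mm, angles in rad, forces in N, time in s.
With the tool pointing down it reaches from about 375 to 975 mm from the base axis. Payload 3.8 kg.
Tool frame: the origin (TCP) lies at the very end of the fingers, on their centre line; the grasp point (between the pads) lies 19 mm behind it; z points along the fingers, y is the line along which they close (so a half turn about z gives the same grasp; the last joint's range is limited). The gripper opens to 85 mm and grips with 20 to 120 N. Pads are 22 mm wide; open, the fingers measure 114 mm over their backs; the gripper's body (76 mm by 85 mm) begins 54 mm behind the grasp point. The pads swing forward as they close: fully open they stand 13 mm farther back than shut.
Start: joints at [-1.38, 0.264, 1.604, -0, 1.274, -0.037], TCP at [152.433, -657.558, 231.28] pointing down, gripper open.
Joint ranges: [-2.63, 2.63], [-0.94, 2.18], [0.31, 2.57], [-1.31, 4.45], [0, 2.66], [-2.55, 2.55]. Speed limits (rad/s): [2.57, 2.57, 3.14, 3.14, 3.14, 3.14].

INTERFACE

Orientations are given as [roll, pitch, yaw] about the fixed x, y, z axes, in that order (R = Rz(yaw) Ry(pitch) Rx(roll)).
In Python, from plant import env, imaging gives the robot as it stands. The module is installed in compiled form; this text tells all that it offers.
- The arm moves only by the tool apply_moves, never from a script. Its argument "rows" is a list of rows, each a list of 7 numbers: the shift along the tool's x, y, z in cm, then the turn, a rotation vector about the tool's x, y, z in degrees, then the finger opening in cm, from 0 to 8.54. In form: [[tx, ty, tz, ax, ay, az, fingers], ...]. A call has 1 to 20 rows; each row is the pose to reach, as a shift and turn from the pose commanded when the call began, along the tool's axes at that moment; what a row does not reach only later rows make up. A row lasts 1/8 s, in which the tool goes at most 62.5 mm and 10.7 degrees, less where a joint would pass 70% of its speed; a pose out of reach is approached as far as the arm can. A call with a gripper value outside its range is refused whole. The fingers move at their own pace and stop on an object; "grip_force" is the grip in N (left out, the last holds). Time passes only in rows, so rows that repeat a pose let the fingers close. It gives the time, the measured TCP pose, the force, the opening and the grip force at its end, in the units of the state.
- env.sense(): the state, without advancing time (a new reading comes with each control period).
- imaging.get_image(name): name is "side" or "top" or "wrist"; returns a dict with "pixels" (384x512x3 uint8, blue, green, red), "fx", "fy", "cx", "cy" (pixels), "rvec" (rotation vector, rad) and "tvec" (3), from world to camera coordinates, as OpenCV has them. Camera axes: x right, y down, z forward; pixel columns grow to the right and rows downward; lengths in mm; the calibration is good to about 2 mm. The wrist camera is an equidistant fisheye: a pixel r from the principal point sees the ray r / f radians off the axis. A picture is of the moment at which its call begins. There is no depth.
- env.hand_in(): hands the job in; it is judged then, once.
The state is a dict: "time": time; "q": joint angles; "qd": joint speeds; "joint_efforts": joint torques, N m; "ee_pos": TCP position; "ee_rot": TCP orientation; "wrist_force": force on the tool from outside, world axes, zero at the start; "moment": the same for the moment, N m; "width": finger opening in mm; "grasp_force": force on a finger pad.
Only numpy, scipy, OpenCV 4.12 (cv2) and the standard library are available. Lean on these libraries where they do the work, as an engineer would, in place of code of your own. Each camera call takes 0.05 s, during which the arm holds its last target. There are 200 camera calls.

TASK

Pick up the loose tool hanger, enter its T-foot at the open end of the aluminium profile's top slot with its hook towards the robot, and slide it along until it presses lightly but definitely against the stop screw that sticks out of the dial-gauge carrier, then let go of it there. Do not force the hanger where it binds, do not bump the gauge carrier or its screw, and leave the other things on the bench alone.

Things in the scene. Friction and masses are not known exactly. Their poses are not given: they have to be found in the camera images.
- hanger_tag (a point): Loose tool hanger, 0.18 to 0.29 kg, standing on its foot on the bench: centre of its upright grey tag plate, the part to pinch across its thickness: 10 mm thick (its x), 24 mm wide (y), 52 mm high. The point is 46.5 mm above the foot's underside, the plate reaches 26 mm above and below it. Axes: y along the slot when mounted, z up.
- hanger: The same hanger; origin in the underside of its foot, 46.5 mm below hanger_tag. From the origin up: T-head 18 mm wide (x), 42 long (y), 5.5 thick; neck 8 wide, 42 long, 7 high (both round-ended); saddle 40 (x) by 48 (y), 8 thick, underside at 12.5 mm. A sprung nose stands 3 mm out of the T-head's +x side; pressed in (3 to 4.5 N) it rubs in the slot: drag up to 7 N, sideways push 3 N.
- hook_tip (a point): Tip of the hanger's wire hook (6 mm wire), 57 mm along the hanger's -x from its middle; it reaches 22.5 mm above the foot's underside, below the fingertips when the tag plate is gripped at its centre or higher.
- rail_mouth (a point): Open end of the top slot of the fixed aluminium profile: on the slot's centre line, at the end face, level with the top face (160 mm above the bench). y points along the slot, inwards; x across, away from the robot. Mouth 10 mm wide, lips 5 mm thick; cavity below them 22 wide, 10 high. The hanger's saddle rests on the top face; its neck has 1 mm play each side and 2 mm upwards.
- rail: The fixed aluminium T-slot profile, 40 by 40 mm, 400 mm long, carried level on two uprights; origin on the bench under the middle of its length, axes as rail_mouth (open end 200 mm along -y, the other end capped).
- gauge_side (a point): Carrier of a delicate dial gauge, clamped in the same slot: centre of the flat side of its saddle (as the hanger's: 48 long, 8 thick) that faces the open end, 4 mm above the top face. y points away from the open end. From here a brass stop screw, 6 mm across, sticks out towards the open end by 4 to 16 mm, set differently each time and not measured. Keep any push on it under 12 N.
- gauge: The same fixed gauge carrier; origin on the slot's centre line, 24 mm beyond gauge_side and 16.5 mm below it. Its black clamp knob, 22 mm across, stands up to 20 mm above the saddle; the gauge hangs in front of the profile, below its top face.
- spanner: Loose steel open-end spanner, 160 mm long, lying on the bench; origin under its middle. To be left alone.
- socket: Loose steel socket, 26 mm diameter, 34 mm high, standing on the bench; origin in its underside. To be left alone.
- vblock: Loose dark steel V-block, 50 by 40 by 36 mm, on the bench; origin in its underside. To be left alone.
Not all that is in view belongs to the job. Of the things that look like the hanger, take the one that is farthest to the robot's right at the start.

How it is judged:
By the outcome, as a careful person would: the job done as asked, in the order asked, and still so for the second after the job is handed in, with the robot touching nothing.
It also fails if it takes over 72 s, if anything falls off the work surface, if the arm or the gripper's body presses on something with over 40 N, if the wrist force passes 120 N, or if a joint passes its speed limit or range.

## Working session

There is one attempt and no reset: what is moved stays moved. The work goes in short steps, Python scripts to look and compute and a tool call to move; the robot and the scene stay as the last step left them, time stands still between calls to the robot, and variables do not carry over. Pictures are saved under pics/ and viewed, at most 13 in all, crops included, and the job is handed in when it is done.

Besides the shell and the picture viewer there is one more tool, called after "Call:" in YAML: its name, and indented under it one key for each argument. apply_moves: Moves the arm, as the interface text tells. Its arguments: {"type":"object","properties":{"rows":{"type":"array","items":{"type":"array","items":{"type":"number"}}},"grip_force":{"type":"number"}},"required":["rows"]}

```bash
mkdir -p pics; cat > h.py <<'E'
import numpy as np, cv2
from plant import env, imaging
def get(n,save=None):
    im=imaging.get_image(n)
    im['R']=cv2.Rodrigues(np.array(im['rvec'],float))[0]; im['t']=np.array(im['tvec'],float).ravel(); im['n']=n
    if save: cv2.imwrite('pics/'+save,im['pixels'])
    return im
def ray(im,u,v):
    x=(u-im['cx'])/im['fx'];y=(v-im['cy'])/im['fy']
    if im['n']=='wrist':
        r=np.hypot(x,y); s=np.sin(r)/r if r>1e-9 else 1; d=np.array([x*s,y*s,np.cos(r)])
    else: d=np.array([x,y,1.])
    c=-im['R'].T@im['t']; d=im['R'].T@d
    return c,d/np.linalg.norm(d)
def onz(im,u,v,z):
    c,d=ray(im,u,v); return c+d*(z-c[2])/d[2]
def proj(im,p):
    q=im['R']@np.array(p,float)+im['t']
    if im['n']=='wrist':
        th=np.arctan2(np.hypot(q[0],q[1]),q[2]); a=np.hypot(q[0],q[1]); k=th/a
        return np.array([im['cx']+im['fx']*q[0]*k,im['cy']+im['fy']*q[1]*k])
    return np.array([im['cx']+im['fx']*q[0]/q[2],im['cy']+im['fy']*q[1]/q[2]])
def tri(l):
    A=np.zeros((3,3));b=np.zeros(3)
    for im,u,v in l:
        c,d=ray(im,u,v);M=np.eye(3)-np.outer(d,d);A+=M;b+=M@c
    return np.linalg.solve(A,b)
E
python3 - <<'E'
from h import *
a=get('side');b=get('top');c=get('wrist')
for i in (a,b,c): print(i['n'],-i['R'].T@i['t'],i['R'][2],i['fx'],i['cx'],i['cy'])
for n,i in (('side',a),('top',b)): cv2.imwrite(f'pics/{n}0.png',cv2.resize(i['pixels'],(800,600),interpolation=cv2.INTER_CUBIC))
cv2.imwrite('pics/wrist0.png',c['pixels'])
s=env.sense();print(s['ee_pos'],s['ee_rot'],s['wrist_force'],s['width'],s['time'])
E
```

```text
side [ 420.19021592 -733.56837827  791.05764769] [ 0.07416408  0.72310141 -0.6867489 ] 354.3911790099906 250.44699083087266 186.06913362772985
top [ 428.74331428  -24.83885725 1135.39395597] [ 0.08372841  0.02714582 -0.9961188 ] 387.67062965502924 259.7570437561628 183.25431668389757
wrist [ 224.63514692 -639.08031006  372.96045388] [-0.28624819 -0.06510236 -0.95594124] 297.3186396354542 251.22320399773125 186.40860547756583
[ 152.32859734 -657.01481214  230.24640714] [-3.13985944e+00 -7.55081409e-05  2.27786062e-01] [ 0.07528894  0.34444897 -0.21852675] 85.40450399353666 0.15
```

View pics/top0.png

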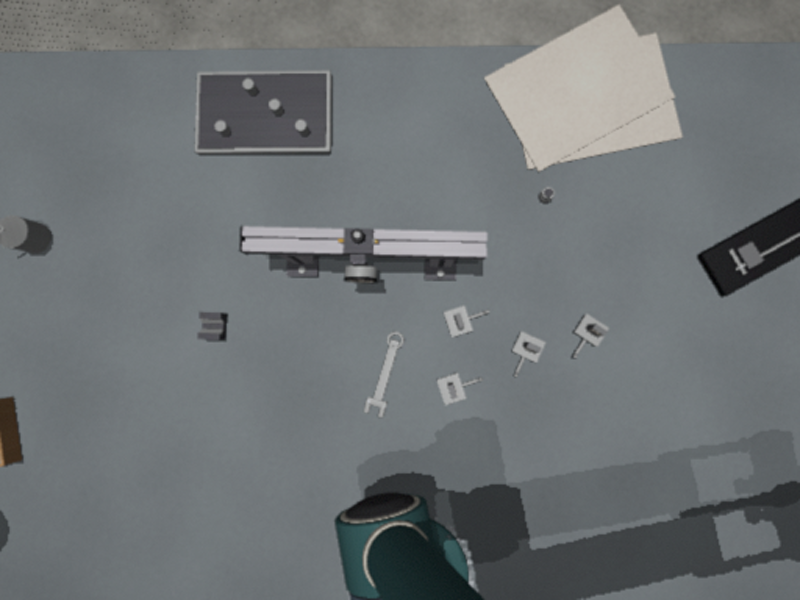

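View pics/side0.png

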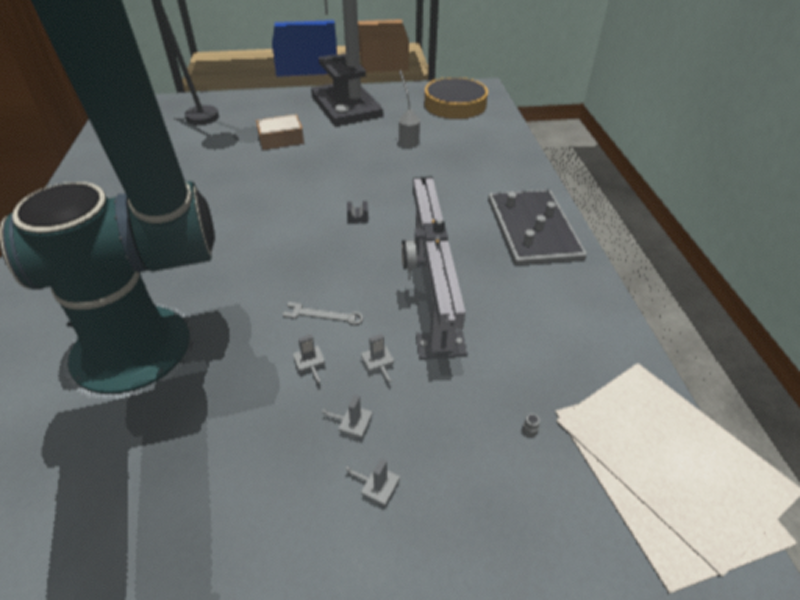

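View pics/wrist0.png

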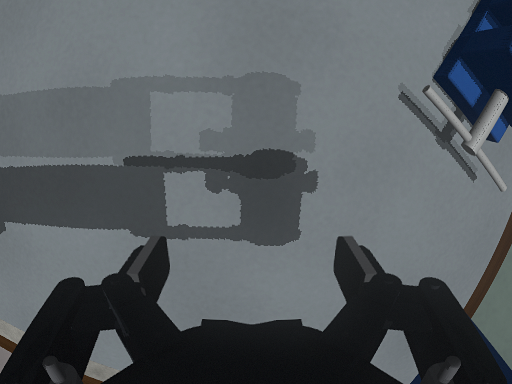

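```bash
python3 - <<'E'
from h import *
b=get('top');a=get('side')
k=512/800
for n,p,z in (('A',(458,320),20),('B',(452,388),20),('C',(528,347),20),('D',(591,330),20),('tray',(745,255),5)): print(n,onz(b,p[0]*k,p[1]*k,z).round(0))
# enlarged crops: side D, top D+tray, top rail
s=cv2.resize(a['pixels'][285:335,210:270],(400,333),interpolation=cv2.INTER_CUBIC)
t=cv2.resize(b['pixels'][120:240,320:512],(400,250),interpolation=cv2.INTER_CUBIC)
r=cv2.resize(b['pixels'][135:185,145:320],(800,229),interpolation=cv2.INTER_CUBIC)
o=np.zeros((333+229,800,3),np.uint8);o[:333,:400]=s;o[:250,400:]=t;o[333:]=r
cv2.imwrite('pics/crop1.png',o)
cv2.imwrite('top.png',b['pixels']);cv2.imwrite('side.png',a['pixels'])
E
```

```text
A [460. -90.  20.]
B [337. -78.  20.]
C [ 411. -217.   20.]
D [ 442. -332.   20.]
tray [ 581. -623.    5.]
```

View pics/crop1.png

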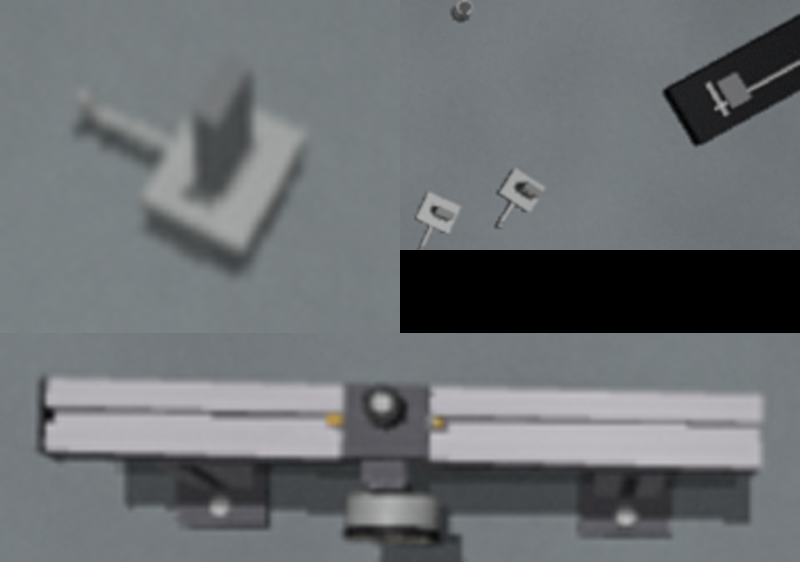

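Pixels in the top view (800x600): hangers at A (458,320), B (452,388), C (528,347) and D (591,330). The item at (745,255) is a caliper in a case. D has the most negative y (-332), so it is farthest to the robot's right, and the crop shows it as a hanger standing on its foot with its hook towards the robot. The brass screw sticks out on the carrier's open-end side (crop 438,424). Next I measure.

```bash
python3 - <<'E'
from h import *
b=get('top');a=get('side')
for im,c in ((b,(378,211)),(a,(243,310))):
    p=im['pixels'].astype(int);g=p.mean(2)
    m=((g>140)).astype(np.uint8)
    n,l,st,ce=cv2.connectedComponentsWithStats(m)
    for i in range(1,n):
        if st[i,4]>25: print(im['n'],i,st[i],ce[i].round(1),[int(x) for x in p[l==i].mean(0)])
# rail top in top image
p=b['pixels'].astype(int);m=((p.mean(2)>150)).astype(np.uint8)
m[:130]=0;m[175:]=0;m[:,:150]=0;m[:,316:]=0
c=cv2.findNonZero(m); r=cv2.minAreaRect(c);bx=cv2.boxPoints(r)
print([ (q.round(1),onz(b,q[0],q[1],160).round(1)) for q in bx])
# slot dark line: for columns right of carrier
for u in (255,270,285,300,308):
    col=p[138:172,u].mean(1); print(u,col.round(0).astype(int))
h=cv2.cvtColor(b['pixels'],cv2.COLOR_BGR2HSV)
y=cv2.inRange(h,(12,70,90),(35,255,255)); ys=cv2.connectedComponentsWithStats(y)
print([ (s,c.round(1)) for s,c in zip(ys[2],ys[3]) if 140<c[1]<170 and 180<c[0]<280])
E
```

```text
top 1 [ 310    3  127  106 8279] [376.3  59.1] [174, 182, 187]
top 2 [125  46  86  51 348] [171.5  72.6] [149, 150, 149]
top 4 [172  64   7   6  28] [175.   66.5] [153, 153, 153]
top 5 [189  77   6   6  29] [191.7  79.6] [156, 157, 156]
top 6 [138  78   6   6  29] [140.4  80.3] [153, 153, 152]
top 9 [155 145  65   7 401] [187.1 148.1] [176, 171, 173]
top 10 [ 239  146   73   18 1087] [275.4 155. ] [182, 177, 179]
top 12 [155 153  65   9 510] [186.9 157. ] [180, 175, 178]
top 15 [224 171  12   6  64] [229.3 173.2] [156, 157, 156]
top 18 [284 195  25  21 212] [293.3 204.7] [166, 166, 165]
top 20 [369 201  20  20 148] [377.6 210.7] [158, 158, 157]
top 21 [233 212  25  55 321] [245.5 240.4] [165, 165, 164]
top 22 [328 212  21  26 192] [337.5 222.1] [162, 162, 161]
top 24 [280 239  25  21 240] [289.2 248.4] [164, 164, 163]
top 27 [233 336  17  37  58] [237.3 351.9] [150, 160, 163]
side 3 [262  28   9  11  40] [266.3  31.9] [115, 154, 176]
side 4 [122  31  52   8 223] [148.4  34.6] [117, 156, 177]
side 9 [165  73  28  12 241] [178.1  78.5] [183, 196, 204]
side 10 [265 115  12  28 167] [270
[... 1142 characters left out ...]
 123 123 123 121 122 122 150 188 187 185 187 182 149 134 185
 187 188 189 187 187 188 179 127  56  55  54  60  72  74  73  72]
285 [125 126 125 124 123 123 122 122 123 142 177 186 184 187 187 172 141 185
 186 187 187 186 185 188 190 175  81  47  59  60  63  66  62  52]
300 [124 124 124 123 124 124 124 125 125 131 157 182 182 182 185 175 132 139
 181 184 185 182 183 184 186 176 102  54  54  52  58  72  71  74]
308 [124 124 125 125 125 124 123 123 123 129 155 180 180 180 183 178 150 139
 180 182 182 181 181 182 184 177 124  57  67  76  73  74  74  74]
[(array([216, 153,   4,   2,   7], dtype=int32), array([217.7, 153.4])), (array([240, 153,   2,   3,   5], dtype=int32), array([240.4, 154.2]))]
```

Call:
apply_moves:
  rows:
    - [34.2,-24.6,2,0,0,-52,5]
    - [34.2,-24.6,2,0,0,-52,5]
    - [34.2,-24.6,2,0,0,-52,5]
    - [34.2,-24.6,2,0,0,-52,5]
    - [34.2,-24.6,2,0,0,-52,5]
    - [34.2,-24.6,2,0,0,-52,5]
    - [34.2,-24.6,2,0,0,-52,5]
    - [34.2,-24.6,2,0,0,-52,5]
    - [34.2,-24.6,2,0,0,-52,5]
    - [34.2,-24.6,2,0,0,-52,5]
    - [34.2,-24.6,2,0,0,-52,5]

```text
time: 1.72
ee_pos: [429.3, -341.7, 211.3]
ee_rot: [3.142, 0.0, 1.133]
wrist_force: [0.6, 1.4, 0.1]
width: 49.8
grasp_force: 0.0
```

```bash
python3 - <<'E'
from h import *
c=get('wrist','wrist1.png')
s=env.sense();print(s['ee_pos'],s['ee_rot'],s['wrist_force'],s['width'],s['time'])
p=c['pixels'].astype(int);m=(p.mean(2)>140).astype(np.uint8)
n,l,st,ce=cv2.connectedComponentsWithStats(m)
for i in range(1,n):
    if st[i,4]>100: print(i,st[i],ce[i].round(1),[int(x) for x in p[l==i].mean(0)])
b=get('top');p=b['pixels'].astype(float).mean(2)
C=[]
for u in range(250,309,3):
    col=p[:,u]
    up=[v+(150-col[v])/(col[v+1]-col[v]) for v in range(140,152) if col[v]<150<=col[v+1]][0]
    lo=[v+(col[v]-150)/(col[v]-col[v+1]) for v in range(157,170) if col[v]>=150>col[v+1]][-1]
    C.append(np.r_[onz(b,u,up,160)[:2],onz(b,u,lo,160)[:2]])
C=np.array(C)
for k in (0,2): f=np.polyfit(C[:,k+1],C[:,k],1);print('edge',f,np.polyval(f,[-129,0]))
for v in (151,152,158,160): print(p[v,305:318].astype(int))
print(onz(b,311.5,155.9,160),onz(b,241.4,154.3,164),onz(b,239.3,154.2,164))
E
```

```text
[ 429.38692047 -341.57440962  211.26807271] [-3.14154646e+00  7.27790151e-05  1.13358479e+00] [ 0.02423329 -0.50469875 -0.46874184] 50.14382119361316 1.775
2 [ 70   0  42  33 425] [92.5 15.1] [172, 172, 169]
3 [ 435    0   77  167 5773] [487.6  54.2] [208, 220, 225]
11 [149  51  59  44 951] [192.1  73.7] [176, 176, 173]
17 [215 129  65  41 782] [258.2 144.1] [160, 160, 157]
edge [2.69811797e-02 6.04556790e+02] [601.07621795 604.55679013]
edge [2.76212205e-02 5.63431967e+02] [559.86882962 563.43196707]
[188 187 187 186 187 187 169 139 128 128 129 129 127]
[190 190 190 189 189 188 170 139 127 128 129 129 128]
[191 190 190 190 190 182 151 130 128 128 127 126 127]
[188 188 187 188 188 187 160 134 127 127 126 126 127]
[ 580.00271495 -129.25938819  160.        ] [584.12065957  48.22294832 164.        ] [584.39668699  53.55674867 164.        ]
```

View pics/wrist1.png

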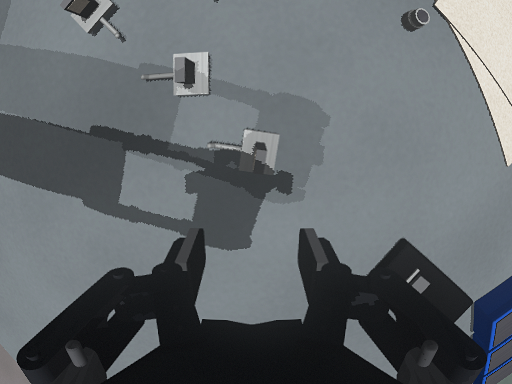

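```bash
python3 - <<'E'
from h import *
c=get('wrist');b=get('top')
A=onz(c,245,128.5,20.5);B=onz(c,279,132.5,20.5);h=onz(c,210,145,19.5);r=onz(c,242,150.5,16)
print(A,B,np.linalg.norm(A-B),'th',np.degrees(np.arctan2(*(B-A)[1::-1])),h,r,np.degrees(np.arctan2(*(r-h)[1::-1])))
# top view: mask saddle
p=b['pixels'].astype(int);m=(p.mean(2)>138).astype(np.uint8);print(''.join('\n'+' '.join('%3d'%x for x in row) for row in p[198:232,364:394].mean(2).astype(int)))
o=cv2.resize(c['pixels'][115:185,195:295],(800,560),interpolation=cv2.INTER_CUBIC);o=cv2.convertScaleAbs(o,alpha=1.6);cv2.imwrite('pics/crop2.png',o)
E
```

```text
[ 439.52856366 -300.92380558   20.5       ] [ 472.36790552 -321.07507631   20.5       ] 38.5291589026552 th -31.534609906386258 [ 395.22088648 -300.89498941   19.5       ] [ 425.21691775 -322.93505826   16.        ] -36.30718687041906

109 110 111 111 110 110 112 112 111 111 112 112 110 111 111 111 111 111 110 110 110 110 109 110 110 110 109 110 110 111
108 110 111 112 111 111 113 111 111 113 111 111 110 109 110 111 111 111 110 111 110 111 110 110 110 110 111 109 110 111
110 111 111 111 111 110 110 112 112 111 111 119 116 110 109 110 109 109 110 111 111 111 110 110 110 110 111 108 109 110
109 111 110 112 110 110 110 111 110 103 114 138 133 122 109 108 108 110 110 110 111 111 112 111 111 110 110 109 108 110
110 111 111 111 111 111 111 110 100  87 123 145 150 141 125 115 110 109 110 111 110 112 111 110 112 111 109 102 100 100
110 112 110 110 111 111 112 109  85 104 140 148 149 149 144 134 121 112 111 110 110 111 110 110 111 110 101  73  60  59
110 111 110 111 110 112 111 103  97 136 150 150 149 148 150 149 140 126 116 111 111 111 111 110 111 101  75  57  52  53
111 110 109 109 110 111 
[... 2515 characters left out ...]
 118  79  55  58  55  55  57  57  56  59  57  56  57  56  57  56  56  56  59  72  76  76  76  77  76
128 111  78 111 135 109  70  58  57  56  57  58  57  58  56  58  58  57  56  55  57  58  60  64  74  76  77  76  77  78
129  99  76 124 144 102  65  57  57  55  58  58  58  56  56  57  57  58  55  56  62  65  72  75  77  76  77  78  77  77
128 108  95 100  98  84  75  66  64  58  57  56  57  57  55  59  57  57  57  60  71  74  77  76  77  76  77  77  77  78
130 130 129 119  90  76  77  77  75  62  56  59  57  58  57  57  56  56  59  72  77  78  75  76  76  77  76  77  77  76
130 130 122  95  77  76  78  77  76  65  56  56  56  56  57  57  56  56  62  73  78  76  78  77  77  76  77  75  76  77
```

View pics/crop2.png

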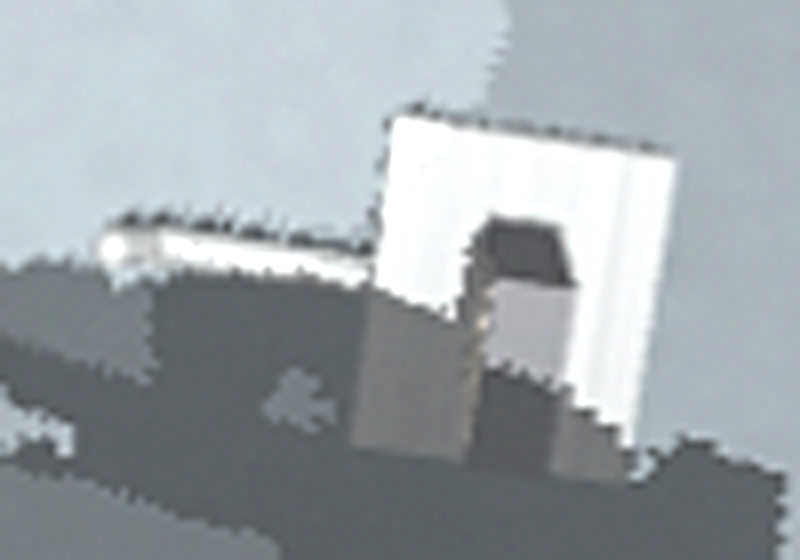

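```bash
python3 - <<'E'
from h import *
c=get('wrist');f=lambda u,v,z:onz(c,195+(u-3.5)/8,115+(v-3.5)/8,z)[:2]
P=[f(393,113,20.5),f(677,157,20.5),f(632,475,20.5),f(352,450,20.5)]
h=f(112,245,20);T=[f(485,285,72.5),f(577,285,72.5),f(553,475,72.5),f(470,470,72.5)]
ang=lambda d:np.degrees(np.arctan2(d[1],d[0]))
ctr=np.mean(P,0);tc=np.mean(T,0)
print(ctr,tc,ang(P[1]-P[0]),ang(P[2]-P[3]),ang(P[0]-P[3])-90,ang(P[1]-P[2])-90,'hook',ang(ctr-h),np.linalg.norm(ctr-h),'tag',ang(T[0]-T[3])-90,ang(T[1]-T[2])-90)
print([np.linalg.norm(P[i]-P[i-1]).round(1) for i in range(4)],[np.linalg.norm(T[i]-T[i-1]).round(1) for i in range(4)])
E
```

```text
[ 442.38121308 -331.75152476] [ 442.02304366 -331.7318153 ] -33.64246488033289 -30.212295269117273 -32.22120284554392 -31.84764154053704 hook -33.178313142278945 57.927680391483015 tag -29.3726048439395 -31.381369417693733
[np.float64(49.2), np.float64(40.5), np.float64(46.8), np.float64(40.8)] [np.float64(23.0), np.float64(11.1), np.float64(23.8), np.float64(10.2)]
```

Call:
apply_moves:
  rows:
    - [1.44,0.74,5,0,0,7,5]
    - [1.44,0.74,9,0,0,7,5]
    - [1.44,0.74,13,0,0,7,5]
    - [1.44,0.74,16,0,0,7,5]
    - [1.44,0.74,18,0,0,7,5]
    - [1.44,0.74,18,0,0,7,5]
    - [1.44,0.74,18,0,0,7,1.5]
    - [1.44,0.74,18,0,0,7,0.5]
    - [1.44,0.74,18,0,0,7,0.5]
    - [1.44,0.74,18,0,0,7,0.5]
    - [1.44,0.74,18,0,0,7,0.5]
  grip_force: 50

```text
time: 3.35
ee_pos: [443.8, -331.6, 32.8]
ee_rot: [3.139, 0.0, 1.013]
wrist_force: [-0.7, -0.0, 7.0]
width: 9.0
grasp_force: 49.7
```

Call:
apply_moves:
  rows:
    - [0,0,-2,0,0,0,0.5]
    - [0,0,-6,0,0,0,0.5]
    - [0,0,-12,0,0,0,0.5]
    - [2,0.5,-17.2,0,0,-4,0.5]
    - [6,1.5,-17.2,0,0,-12,0.5]
    - [11,2.5,-17.2,0,0,-20,0.5]
    - [15,3.5,-17.2,0,0,-27,0.5]
    - [18,4.1,-17.2,0,0,-30.4,0.5]
    - [18.8,4.3,-17.2,0,0,-30.4,0.5]
    - [18.8,4.3,-17.2,0,0,-30.4,0.5]
    - [18.8,4.3,-17.2,0,0,-30.4,0.5]

```text
time: 4.72
ee_pos: [577.9, -194.7, 202.9]
ee_rot: [-3.141, 0.0, 1.543]
wrist_force: [-0.4, 0.1, -2.2]
width: 9.5
grasp_force: 49.2
```

```bash
python3 - <<'E'
from h import *
c=get('wrist','wrist2.png');np.save('w2.npy',c['pixels'])
s=env.sense();print(s['ee_pos'],s['ee_rot'],s['wrist_force'],s['width'],s['time'])
E
```

```text
[ 577.92177296 -194.81507399  203.05752828] [-3.14087499e+00  1.68131943e-04  1.54232537e+00] [-0.77098488 -0.45608878 -2.71614895] 9.39124196606155 4.775
```

View pics/wrist2.png

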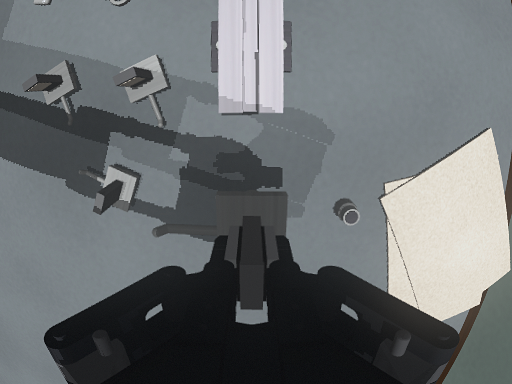

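```bash
cat > meas.py <<'E'
from h import *
def edges(row,u0,u1,n,thr=12):
    g=np.gradient(cv2.GaussianBlur(row.astype(np.float32).reshape(1,-1),(1,1),0).ravel())
    idx=[u for u in range(u0,u1) if abs(g[u])>=thr and abs(g[u])>=abs(g[u-1]) and abs(g[u])>abs(g[u+1])]
    return [(u,int(g[u])) for u in idx]
E
python3 - <<'E'
from meas import *
g=np.load('w2.npy').astype(float).mean(2)
for v in (40,60,80,100,108): print(v,edges(g[v],205,300,0))
for v in range(196,216,4): print(v,edges(g[v],205,300,0,5))
for u in (225,235,275,280): print('col',u,edges(g[:,u],95,125,0),edges(g[:,u],180,205,0,5))
for v in (225,240,260,280,300): print('tag',v,edges(g[v],225,280,0,6))
print(g[100,215:290].astype(int))
E
```

```text
40 [(210, -32), (212, 13), (218, 62), (242, -14), (257, -78), (259, 75), (284, -52), (292, 24)]
60 [(210, -24), (218, 64), (241, -31), (243, 30), (255, -51), (259, 50), (283, -66), (292, 21)]
80 [(218, 44), (242, -18), (244, 17), (255, -51), (259, 51), (283, -45)]
100 [(218, 34), (233, 18), (242, -18), (244, 16), (255, -51), (259, 44), (283, -43)]
108 [(218, 26), (241, -13), (243, 15), (255, -49), (259, 41), (272, 16), (283, -52)]
196 [(287, 15)]
200 [(287, 16), (290, 5), (292, -6)]
204 [(287, 19)]
208 [(287, 18)]
212 [(287, 17)]
col 225 [(96, -18), (113, -45), (115, 29)] []
col 235 [(101, -18), (112, -45), (115, 30)] []
col 275 [(112, -44)] [(186, 21), (191, -26)]
col 280 [(113, -44)] [(186, 29), (191, -24), (195, 5)]
tag 225 [(242, -9), (261, 8)]
tag 240 [(227, 21), (238, -21), (241, 11), (261, -10), (265, 19), (276, -15)]
tag 260 [(228, 15), (236, -25), (240, 9), (262, -8), (267, 21), (274, -11), (276, -11)]
tag 280 [(239, 14), (263, -12)]
tag 300 [(236, 10), (240, 12), (263, -14), (265, 12), (267, -12)]
[113 111 114 137 184 182 182 182 180 178 177 177 177 178 178 177 176 173
 199 209 210 212 211 210 211 215 221 180 185 183 217 213 213 213 215 214
 212 210 210 213 184 110 113 132 192 221 220 220 218 216 215 213 214 214
 215 215 214 211 208 208 209 211 211 211 210 212 217 213 177 127 131 132
 132 132 132]
```

```bash
python3 - <<'E'
from meas import *
c=get('wrist');s=env.sense();p=s['ee_pos'];print(p,s['ee_rot'])
g=c['pixels'].astype(float).mean(2)
print(g[204,208:226].astype(int),g[204,280:295].astype(int))
psi=-.0273;ex=np.array([np.cos(psi),np.sin(psi)])
for v in (40,60,80,100,108):
    r=edges(g[v],205,300,0);
    L,R=onz(c,218.3,v,160),onz(c,283.3,v,160); print(v,L.round(1),R.round(1),((L+R)/2).round(1),np.linalg.norm(L-R))
print('slot',[ (onz(c,242.8,v,160)+onz(c,257.6,v,160))/2 for v in (60,100)])
print('end',onz(c,250,113.3,160))
for z in (190,):
    for v in (200,210): print('sadR',onz(c,287.3,v,z),onz(c,217,v,z))
    print('front',onz(c,278,191.5,z))
print('tag',[ (onz(c,241.5,225,210),onz(c,261.3,225,210))])
E
```

```text
[ 578.01648034 -194.86058928  203.18903926] [-3.14115803e+00  1.86388687e-04  1.54227103e+00]
[72 72 72 71 71 70 72 71 72 73 73 73 71 72 71 72 72 71] [ 72  72  72  72  72  74  72  95 112 110 109 110 109 110 110]
40 [560.3 -81.4 160. ] [600.2 -82.6 160. ] [580.2 -82.  160. ] 39.93436667483593
60 [559.9 -94.3 160. ] [599.8 -95.4 160. ] [579.9 -94.9 160. ] 39.91319504421847
80 [ 559.5 -107.   160. ] [ 599.5 -108.1  160. ] [ 579.5 -107.5  160. ] 40.01409404214972
100 [ 559.  -119.5  160. ] [ 599.3 -120.7  160. ] [ 579.2 -120.1  160. ] 40.236307552082124
108 [ 558.8 -124.6  160. ] [ 599.2 -125.7  160. ] [ 579.  -125.1  160. ] 40.35949867798501
slot [array([579.49740292, -95.15691197, 160.        ]), array([ 578.78586172, -120.29768132,  160.        ])]
end [ 578.42492962 -128.62846112  160.        ]
sadR [ 598.12159305 -175.34730241  190.        ] [ 558.80337398 -174.2654789   190.        ]
sadR [ 598.19674089 -181.37139458  190.        ] [ 558.40261587 -180.27636099  190.        ]
front [ 592.88696389 -170.19207413  190.        ]
tag [(array([ 572.93743053, -180.80041734,  210.        ]), array([ 582.85872021, -181.07108703,  210.        ]))]
```

Call:
apply_moves:
  rows:
    - [0,-0.1,1.0,0,0,0,0.5]
    - [0,-0.1,2.18,0,0,0,0.5]
    - [1.5,-0.1,2.18,0,0,0,0.5]
    - [3.0,-0.1,2.18,0,0,0,0.5]
    - [3.8,-0.1,2.18,0,0,0,0.5]
    - [3.8,-0.1,2.18,0,0,0,0.5]
    - [3.8,-0.1,2.18,0,0,0,0.5]

```text
time: 5.7
ee_pos: [579.1, -156.0, 181.9]
ee_rot: [3.141, 0.001, 1.544]
wrist_force: [-0.4, -0.0, -2.7]
width: 9.4
grasp_force: 49.1
```

```bash
python3 - <<'E'
from meas import *
c=get('wrist');a=get('side');s=env.sense();print(s['ee_pos'],s['ee_rot'],s['wrist_force'],s['time'])
g=c['pixels'].astype(float).mean(2)
for v in (60,100,130,140,150): print(v,edges(g[v],195,310,0))
for v in range(180,220,8): print(v,edges(g[v],205,310,0,6))
o=np.zeros((600,800,3),np.uint8)
o[:320]=cv2.resize(c['pixels'][120:240,101:401],(800,320),interpolation=cv2.INTER_CUBIC)
x=a['pixels'][175:235,225:325]; o[320:600,:466]=cv2.resize(x,(466,280),interpolation=cv2.INTER_CUBIC)
q=c['pixels'][0:120,190:310];o[320:600,520:800]=cv2.resize(q,(280,280),interpolation=cv2.INTER_CUBIC)
cv2.imwrite('pics/crop3.png',o)
E
```

```text
[ 578.97475935 -156.24991047  181.69813703] [3.14119424e+00 3.18589806e-04 1.54366604e+00] [ 0.69607331  0.22202765 -1.98637451] 5.8
60 [(207, -17), (213, 48), (241, -24), (244, 14), (257, -52), (260, 45), (287, -61), (294, 16)]
100 [(208, -19), (214, 65), (240, -34), (242, 34), (258, -36), (260, 33), (287, -53), (293, 17)]
130 [(214, 19), (255, -44), (259, 47), (286, -30)]
140 [(214, 57), (255, -43), (259, 46), (286, -32)]
150 [(215, 65), (241, -25), (243, 26), (247, -16), (255, -42), (259, 58), (262, -16), (286, -26)]
180 [(215, 18), (232, -14), (242, -9), (259, 9), (268, 44), (285, -37), (287, 13)]
188 [(286, 24)]
196 [(215, 22), (217, -13), (287, 13)]
204 [(287, 20), (290, 7), (292, -11), (309, 10)]
212 [(287, 15), (308, 9)]
```

View pics/crop3.png

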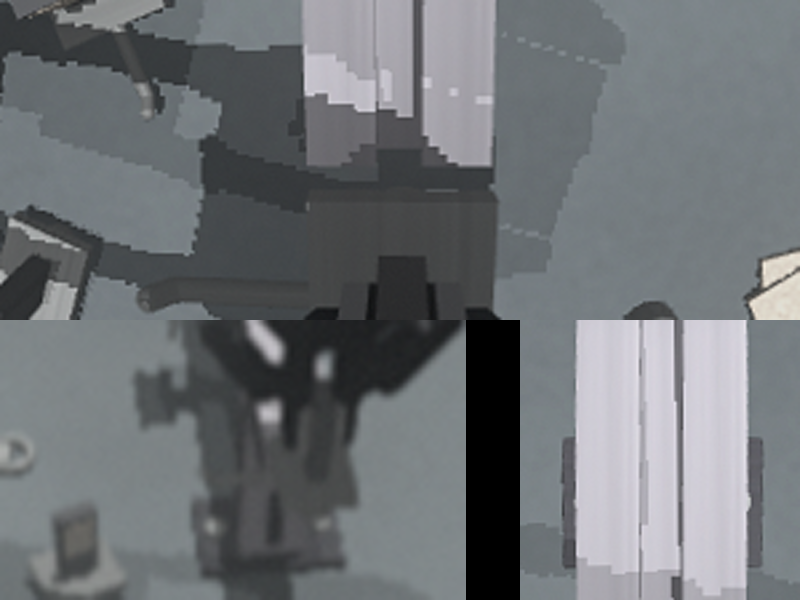

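```bash
python3 - <<'E'
from meas import *
c=get('wrist');g=c['pixels'].astype(float).mean(2)
print(g[200,211:222].astype(int),g[200,282:292].astype(int))
def sub(row,lo,hi):
    d=np.abs(np.diff(row[lo:hi]));return lo+.5+(d*np.arange(len(d))).sum()/d.sum()
Cs=[]
for v in (60,70,80,90,100,110,140,145,150,155):
    L=onz(c,sub(g[v],211,219),v,160);R=onz(c,sub(g[v],283,291),v,160)
    Cs.append((L+R)/2); 
Cs=np.array(Cs);f=np.polyfit(Cs[:,1],Cs[:,0],1);print(f,np.round(Cs[:,:2],1).tolist())
z=181.7-32.8+20.5
for v in (192,196,200,204,208):
    R=onz(c,sub(g[v],283,290),v,z);
    print('sad',R.round(1),'centre err', (R[0]-20-np.polyval(f,R[1]+.55)).round(2))
print('slot', [((onz(c,241.3,v,160)+onz(c,257.2 if v<90 else 258.5,v,160))/2)[:2] for v in (60,100)])
E
```

```text
[72 72 72 73 72 73 72 73 72 72 72] [ 74  73  74  73  73  88 106 110 108 109]
[2.80233451e-02 5.82191135e+02] [[580.5, -59.0], [580.4, -64.6], [580.4, -70.2], [580.0, -75.8], [579.9, -81.4], [579.8, -86.9], [579.3, -103.8], [579.2, -106.6], [579.2, -109.5], [579.0, -112.3]]
sad [ 598.2 -131.8  169.4] centre err -0.27
sad [ 599.1 -134.1  169.4] centre err 0.66
sad [ 598.9 -136.5  169.4] centre err 0.52
sad [ 598.8 -138.9  169.4] centre err 0.46
sad [ 598.8 -141.3  169.4] centre err 0.53
slot [array([579.94359644, -59.31486186]), array([579.69310577, -81.57359196])]
```

Call:
apply_moves:
  rows:
    - [0,-0.08,0,0,0,0,0.5]
    - [0.3,-0.08,0,0,0,0,0.5]
    - [0.6,-0.08,0,0,0,0,0.5]
    - [0.9,-0.08,0,0,0,0,0.5]
    - [1.2,-0.08,0,0,0,0,0.5]
    - [1.2,-0.08,0,0,0,0,0.5]

```text
time: 6.6
ee_pos: [578.4, -143.7, 181.5]
ee_rot: [-3.142, -0.0, 1.544]
wrist_force: [0.7, 0.2, -2.7]
width: 9.5
grasp_force: 49.1
```

Call:
apply_moves:
  rows:
    - [0.3,0,0,0,0,0,0.5]
    - [0.6,0,0,0,0,0,0.5]
    - [0.9,0,0,0,0,0,0.5]
    - [1.2,0,0,0,0,0,0.5]
    - [1.2,0,0,0,0,0,0.5]

```text
time: 7.22
ee_pos: [578.7, -131.7, 181.5]
ee_rot: [-3.142, 0.0, 1.544]
wrist_force: [0.3, -0.4, -2.8]
width: 9.7
grasp_force: 49.1
```

Call:
apply_moves:
  rows:
    - [0.3,0,0,0,0,0,0.5]
    - [0.6,0,0,0,0,0,0.5]
    - [0.9,0,0,0,0,0,0.5]
    - [1.2,0,0,0,0,0,0.5]
    - [1.2,0,0,0,0,0,0.5]

```text
time: 7.85
ee_pos: [578.7, -119.5, 181.3]
ee_rot: [-3.141, -0.001, 1.544]
wrist_force: [-2.4, -0.4, -2.7]
width: 9.3
grasp_force: 49.2
```

Call:
apply_moves:
  rows:
    - [0.4,0,0,0,0,0,0.5]
    - [0.8,0,0,0,0,0,0.5]
    - [1.2,0,0,0,0,0,0.5]
    - [1.6,0,0,0,0,0,0.5]
    - [2.0,0,0,0,0,0,0.5]

```text
time: 8.48
ee_pos: [579.3, -99.7, 181.4]
ee_rot: [-3.141, 0.0, 1.544]
wrist_force: [-3.0, -1.3, -2.4]
width: 9.4
grasp_force: 49.1
```

Call:
apply_moves:
  rows:
    - [0.5,0,0,0,0,0,0.5]
    - [1.0,0,0,0,0,0,0.5]
    - [1.5,0,0,0,0,0,0.5]
    - [2.0,0,0,0,0,0,0.5]
    - [2.5,0,0,0,0,0,0.5]

```text
time: 9.1
ee_pos: [580.2, -74.6, 181.4]
ee_rot: [-3.141, -0.0, 1.544]
wrist_force: [-2.7, -2.3, -3.8]
width: 9.3
grasp_force: 49.1
```

```bash
python3 - <<'E'
from meas import *
c=get('wrist');s=env.sense();print(s['ee_pos'],s['wrist_force'],s['time'])
cv2.imwrite('pics/crop4.png',cv2.resize(c['pixels'][0:230,150:350],(522,600),interpolation=cv2.INTER_CUBIC))
h=cv2.cvtColor(c['pixels'],cv2.COLOR_BGR2HSV);m=cv2.inRange(h,(12,80,60),(35,255,255))
n,l,st,ce=cv2.connectedComponentsWithStats(m);print([(st[i],ce[i].round(1)) for i in range(1,n) if st[i,4]>6])
E
```

```text
[580.17646622 -73.75947922 181.47076644] [-2.30985644  1.15880548 -1.75889202] 9.15
[(array([247,   1,  12,  11, 113], dtype=int32), array([252.5,   6.3])), (array([505, 235,   3,   5,   7], dtype=int32), array([506.3, 237.1])), (array([496, 265,   3,   7,   7], dtype=int32), array([496.9, 268. ]))]
```

View pics/crop4.png

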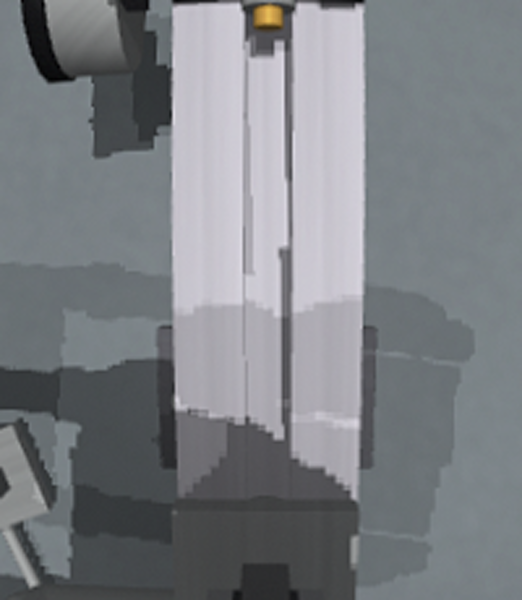

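```bash
python3 - <<'E'
from meas import *
c=get('wrist')
print('tip',[onz(c,252,v,z).round(1).tolist() for v,z in ((11.5,164),(11.5,161),(11.5,166))],'saddle',onz(c,252,1,168),'front',onz(c,225,191.8,169),'hanger wrist x', onz(c,252,11.5,164))
s=env.sense();print(s['ee_pos'])
E
```

```text
tip [[583.3, 50.0, 164.0], [583.4, 50.9, 161.0], [583.3, 49.4, 166.0]] saddle [583.46747365  54.93292643 168.        ] front [565.86116513 -48.31350495 169.        ] hanger wrist x [583.34099773  50.04585449 164.        ]
[580.18808587 -73.74501429 181.45316552]
```

Call:
apply_moves:
  rows:
    - [0.5,0,0,0,0,0,0.5]
    - [1.0,0,0,0,0,0,0.5]
    - [1.5,0,0,0,0,0,0.5]
    - [2.0,0,0,0,0,0,0.5]
    - [2.5,0,0,0,0,0,0.5]
    - [3.0,0,0,0,0,0,0.5]
    - [3.5,0,0,0,0,0,0.5]
    - [3.5,0,0,0,0,0,0.5]

```text
time: 10.2
ee_pos: [581.2, -38.8, 181.5]
ee_rot: [-3.142, -0.002, 1.544]
wrist_force: [-2.2, 2.2, -3.2]
width: 9.2
grasp_force: 49.2
```

Call:
apply_moves:
  rows:
    - [0.5,0,0,0,0,0,0.5]
    - [1.0,0,0,0,0,0,0.5]
    - [1.5,0,0,0,0,0,0.5]
    - [2.0,0,0,0,0,0,0.5]
    - [2.5,0,0,0,0,0,0.5]
    - [3.0,0,0,0,0,0,0.5]
    - [3.5,0,0,0,0,0,0.5]
    - [3.8,0,0,0,0,0,0.5]
    - [3.8,0,0,0,0,0,0.5]

```text
time: 11.32
ee_pos: [582.2, -1.2, 181.5]
ee_rot: [3.142, -0.001, 1.544]
wrist_force: [-2.9, 0.3, -2.3]
width: 9.3
grasp_force: 49.2
```

```bash
python3 - <<'E'
from meas import *
c=get('wrist');s=env.sense();print(s['ee_pos'],s['wrist_force'],s['time'])
h=cv2.cvtColor(c['pixels'],cv2.COLOR_BGR2HSV);m=cv2.inRange(h,(12,80,40),(35,255,255))
n,l,st,ce=cv2.connectedComponentsWithStats(m);print([(st[i],ce[i].round(1)) for i in range(1,n) if st[i,4]>6])
g=c['pixels'].astype(float).mean(2)
for u in (222,232,272,280): print(u,edges(g[:,u],120,205,0,5))
cv2.imwrite('pics/crop5.png',cv2.resize(c['pixels'][80:220,170:340],(729,600),interpolation=cv2.INTER_CUBIC))
E
```

```text
[582.21021059  -1.22509416 181.49472811] [-2.33491747  1.88002413 -3.36548944] 11.375
[(array([246,  26,  14,  16, 216], dtype=int32), array([252.5,  33.8])), (array([247, 138,  11,   8,  70], dtype=int32), array([252.2, 141.5])), (array([491, 217,  21,  66, 176], dtype=int32), array([500.1, 250.9])), (array([486, 279,   6,  12,  20], dtype=int32), array([488.6, 284.6])), (array([483, 288,   3,   7,   7], dtype=int32), array([484., 291.])), (array([486, 292,   3,   6,   7], dtype=int32), array([486.7, 294.6])), (array([439, 378,   8,   6,  23], dtype=int32), array([442.3, 380.9]))]
222 [(128, -8), (132, 50), (156, -45), (159, -5), (168, 16), (187, -17), (191, -7), (195, 5)]
232 [(127, -7), (132, 55), (159, -50), (191, -8)]
272 [(133, 54), (163, 18), (166, -18), (180, -51), (191, -7)]
280 [(133, 55), (164, 17), (166, -18), (191, -55), (195, 47)]
```

View pics/crop5.png

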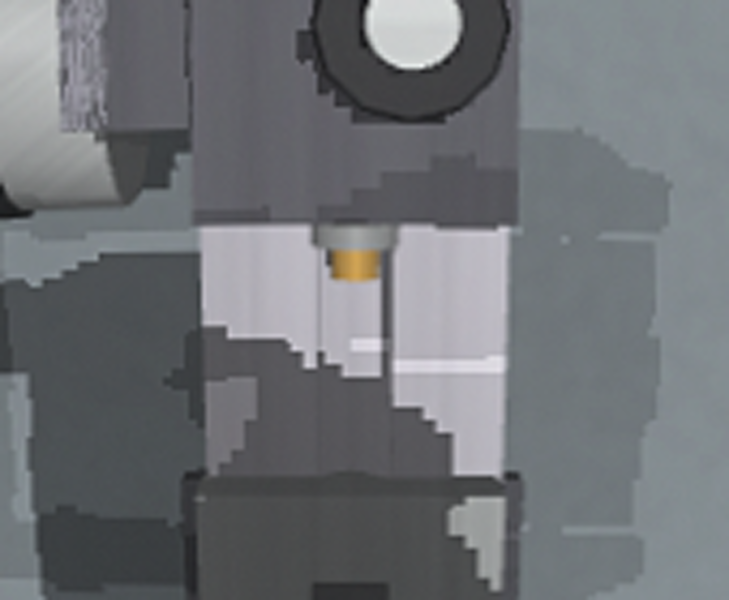

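```bash
python3 - <<'E'
from meas import *
c=get('wrist')
print('tip',[onz(c,252,145.2,z).round(1).tolist() for z in (164,167)],'front',[onz(c,232,191.3,z).round(1) for z in (168.5,169.5)],'saddle',onz(c,230,132.3,168))
E
```

```text
tip [[583.4, 48.8, 164.0], [583.4, 49.3, 167.0]] front [array([571.7,  24.2, 168.5]), array([571.8,  24.5, 169.5])] saddle [571.9921832  56.7564147 168.       ]
```

Call:
apply_moves:
  rows:
    - [0.4,0,0,0,0,0,0.5]
    - [0.8,0,0,0,0,0,0.5]
    - [1.2,0,0,0,0,0,0.5]
    - [1.6,0,0,0,0,0,0.5]
    - [1.9,0,0,0,0,0,0.5]
    - [2.0,0,0,0,0,0,0.5]
    - [2.0,0,0,0,0,0,0.5]

```text
time: 12.3
ee_pos: [582.7, 18.3, 181.5]
ee_rot: [3.142, -0.0, 1.544]
wrist_force: [-3.0, -0.9, -1.7]
width: 9.2
grasp_force: 49.2
```

Call:
apply_moves:
  rows:
    - [0.05,0,0,0,0,0,0.5]
    - [0.1,0,0,0,0,0,0.5]
    - [0.15,0,0,0,0,0,0.5]
    - [0.2,0,0,0,0,0,0.5]
    - [0.2,0,0,0,0,0,0.5]

```text
time: 12.92
ee_pos: [582.7, 20.0, 181.4]
ee_rot: [-3.141, -0.0, 1.544]
wrist_force: [-1.6, -1.3, -2.3]
width: 9.4
grasp_force: 49.2
```

```bash
python3 - <<'E'
from meas import *
c=get('wrist');s=env.sense();print(s['ee_pos'],s['wrist_force'],s['moment'],s['time'])
h=cv2.cvtColor(c['pixels'],cv2.COLOR_BGR2HSV);m=cv2.inRange(h,(12,80,40),(35,255,255))
n,l,st,ce=cv2.connectedComponentsWithStats(m);print([(st[i],ce[i].round(1)) for i in range(1,n) if st[i,4]>6 and st[i,0]<300])
print(c['pixels'][170:200,252].mean(1).astype(int))
for u in (232,272): print(u,edges(c['pixels'].astype(float).mean(2)[:,u],150,205,0,5))
E
```

```text
[582.78202885  20.01189851 181.49581768] [-2.96174561 -2.67593281 -1.63700525] [-0.29438479  0.53041693 -0.03901061] 12.975
[(array([246,  65,  14,  17, 236], dtype=int32), array([252.5,  73.1])), (array([247, 177,  11,   7,  63], dtype=int32), array([252.1, 180.2]))]
[80 49 76 77 77 75 76 74 71 71 71 72 71 72 83 83 82 83 83 83 65 67 66 65
 65 66 77 75 75 76]
232 [(160, -20), (171, 22), (191, -8), (195, 5)]
272 [(151, 21), (165, 6), (169, -8), (171, 53), (191, -57)]
```

Call:
apply_moves:
  rows:
    - [0.05,0,0,0,0,0,0.5]
    - [0.1,0,0,0,0,0,0.5]
    - [0.15,0,0,0,0,0,0.5]
    - [0.15,0,0,0,0,0,0.5]

```text
time: 13.48
ee_pos: [582.8, 21.6, 181.5]
ee_rot: [-3.142, -0.0, 1.544]
wrist_force: [-2.7, -1.2, -2.6]
width: 9.6
grasp_force: 49.2
```

Call:
apply_moves:
  rows:
    - [0.05,0,0,0,0,0,0.5]
    - [0.1,0,0,0,0,0,0.5]
    - [0.1,0,0,0,0,0,0.5]

```text
time: 13.85
ee_pos: [582.9, 22.6, 181.5]
ee_rot: [3.142, -0.0, 1.544]
wrist_force: [-2.9, -0.6, -1.7]
width: 9.6
grasp_force: 49.2
```

Call:
apply_moves:
  rows:
    - [0.03,0,0,0,0,0,0.5]
    - [0.06,0,0,0,0,0,0.5]
    - [0.06,0,0,0,0,0,0.5]

```text
time: 14.22
ee_pos: [582.9, 23.1, 181.5]
ee_rot: [3.142, -0.0, 1.544]
wrist_force: [-1.4, -1.3, -3.2]
width: 9.1
grasp_force: 49.2
```

```bash
python3 - <<'E'
from meas import *
F=[]
for i in range(3):
    c=get('wrist');s=env.sense();F.append(np.r_[s['wrist_force'],s['ee_pos']])
print(np.mean(F,0).round(2))
h=cv2.cvtColor(c['pixels'],cv2.COLOR_BGR2HSV);m=cv2.inRange(h,(12,80,40),(35,255,255))
n,l,st,ce=cv2.connectedComponentsWithStats(m);print([(st[i],ce[i].round(1)) for i in range(1,n) if st[i,4]>6 and st[i,0]<300])
print(c['pixels'][180:200,252].mean(1).astype(int))
E
```

```text
[ -1.85  -1.71  -2.73 582.86  23.1  181.48]
[(array([246,  71,  14,  17, 237], dtype=int32), array([252.5,  79. ])), (array([247, 183,  11,   6,  60], dtype=int32), array([252.3, 185.4]))]
[76 75 75 72 71 71 71 70 72 80 65 66 66 66 65 65 75 75 74 74]
```

Call:
apply_moves:
  rows:
    - [0.03,0,0,0,0,0,0.5]
    - [0.05,0,0,0,0,0,0.5]
    - [0.05,0,0,0,0,0,0.5]

```text
time: 14.75
ee_pos: [582.9, 23.6, 181.5]
ee_rot: [3.142, -0.0, 1.544]
wrist_force: [-2.5, -0.3, -2.5]
width: 9.2
grasp_force: 49.2
```

Call:
apply_moves:
  rows:
    - [0.03,0,0,0,0,0,0.5]
    - [0.05,0,0,0,0,0,0.5]
    - [0.05,0,0,0,0,0,0.5]

```text
time: 15.12
ee_pos: [582.9, 24.1, 181.5]
ee_rot: [-3.142, -0.0, 1.544]
wrist_force: [-3.2, -1.5, -3.2]
width: 9.4
grasp_force: 49.2
```

Call:
apply_moves:
  rows:
    - [0.03,0,0,0,0,0,0.5]
    - [0.05,0,0,0,0,0,0.5]
    - [0.05,0,0,0,0,0,0.5]

```text
time: 15.5
ee_pos: [582.9, 24.7, 181.5]
ee_rot: [3.142, -0.0, 1.544]
wrist_force: [-3.8, -1.6, -3.1]
width: 9.2
grasp_force: 49.2
```

Call:
apply_moves:
  rows:
    - [0.03,0,0,0,0,0,0.5]
    - [0.05,0,0,0,0,0,0.5]
    - [0.05,0,0,0,0,0,0.5]

```text
time: 15.88
ee_pos: [582.9, 25.1, 181.5]
ee_rot: [3.142, 0.0, 1.544]
wrist_force: [-2.9, -1.0, -2.3]
width: 9.5
grasp_force: 49.2
```

```bash
python3 - <<'E'
from meas import *
F=[]
for i in range(3):
    c=get('wrist');s=env.sense();F.append(np.r_[s['wrist_force'],s['ee_pos']])
print(np.round(F,2))
h=cv2.cvtColor(c['pixels'],cv2.COLOR_BGR2HSV);m=cv2.inRange(h,(12,80,40),(35,255,255))
n,l,st,ce=cv2.connectedComponentsWithStats(m);print([(st[i],ce[i].round(1)) for i in range(1,n) if st[i,4]>6 and st[i,0]<300])
print(c['pixels'][180:200,252].mean(1).astype(int))
E
```

```text
[[ -2.29  -1.52  -2.21 582.92  25.11 181.48]
 [ -2.06  -1.57  -3.07 582.92  25.12 181.48]
 [ -3.39  -1.87  -2.69 582.88  25.06 181.46]]
[(array([246,  75,  14,  17, 230], dtype=int32), array([252.5,  82.7])), (array([248, 186,  10,   7,  56], dtype=int32), array([252.4, 189.1]))]
[49 72 76 76 75 76 74 69 70 70 70 71 68 65 65 67 75 75 74 75]
```

Call:
apply_moves:
  rows:
    - [0.03,0,0,0,0,0,0.5]
    - [0.05,0,0,0,0,0,0.5]
    - [0.05,0,0,0,0,0,0.5]

```text
time: 16.4
ee_pos: [582.9, 25.7, 181.5]
ee_rot: [3.142, -0.0, 1.544]
wrist_force: [-3.0, -0.8, -3.2]
width: 9.4
grasp_force: 49.2
```

Call:
apply_moves:
  rows:
    - [0.03,0,0,0,0,0,0.5]
    - [0.05,0,0,0,0,0,0.5]
    - [0.05,0,0,0,0,0,0.5]

```text
time: 16.77
ee_pos: [582.9, 26.2, 181.5]
ee_rot: [-3.142, -0.0, 1.544]
wrist_force: [-2.4, -1.9, -3.1]
width: 9.3
grasp_force: 49.2
```

Call:
apply_moves:
  rows:
    - [0.03,0,0,0,0,0,0.5]
    - [0.05,0,0,0,0,0,0.5]
    - [0.05,0,0,0,0,0,0.5]

```text
time: 17.15
ee_pos: [582.9, 26.3, 181.5]
ee_rot: [-3.142, 0.0, 1.544]
wrist_force: [-2.6, -2.7, -1.9]
width: 9.3
grasp_force: 49.2
```

```bash
cat > f.py <<'E'
from meas import *
F=[]
for i in range(3):
    c=get('wrist');s=env.sense();F.append(np.r_[s['wrist_force'],s['ee_pos'],s['moment']])
print(np.mean(F,0).round(2))
h=cv2.cvtColor(c['pixels'],cv2.COLOR_BGR2HSV);m=cv2.inRange(h,(12,80,40),(35,255,255))
n,l,st,ce=cv2.connectedComponentsWithStats(m);print([(st[i],ce[i].round(1)) for i in range(1,n) if st[i,4]>6 and st[i,0]<300])
print(c['pixels'][184:202,252].mean(1).astype(int))
E
python3 f.py
```

```text
[-2.0500e+00 -3.2200e+00 -2.3400e+00  5.8295e+02  2.6360e+01  1.8149e+02
 -6.0000e-01  5.4000e-01 -3.0000e-02]
[(array([246,  77,  14,  17, 238], dtype=int32), array([252.5,  85. ])), (array([248, 189,  10,   6,  55], dtype=int32), array([252.5, 191.3]))]
[76 76 75 75 75 69 71 70 71 70 69 67 76 75 75 76 74 75]
```

Call:
apply_moves:
  rows:
    - [0.02,0,0,0,0,0,0.5]
    - [0.04,0,0,0,0,0,0.5]
    - [0.04,0,0,0,0,0,0.5]

```text
time: 17.68
ee_pos: [583.0, 26.5, 181.5]
ee_rot: [-3.142, 0.001, 1.544]
wrist_force: [-2.6, -4.7, -2.8]
width: 9.4
grasp_force: 49.2
```

```bash
python3 f.py
```

```text
[-2.3400e+00 -4.6700e+00 -2.9600e+00  5.8297e+02  2.6450e+01  1.8152e+02
 -8.6000e-01  5.6000e-01  1.0000e-02]
[(array([246,  77,  14,  17, 235], dtype=int32), array([252.5,  85.1])), (array([248, 189,  10,   6,  55], dtype=int32), array([252.5, 191.3]))]
[76 75 76 76 76 70 70 71 71 70 68 67 75 75 74 74 75 74]
```

Call:
apply_moves:
  rows:
    - [0,0,0.03,0,0,0,0.5]
    - [0,0,0.06,0,0,0,0.5]
    - [0,0,0.09,0,0,0,0.5]
    - [0,0,0.09,0,0,0,0.5]

```text
time: 18.32
ee_pos: [583.1, 26.4, 181.3]
ee_rot: [3.141, 0.001, 1.544]
wrist_force: [-3.5, -5.1, 0.5]
width: 9.6
grasp_force: 49.7
```

```bash
python3 f.py
```

```text
[ -3.73  -4.68   0.64 583.08  26.45 181.29  -0.86   0.79  -0.  ]
[(array([245,  77,  15,  17, 239], dtype=int32), array([252.4,  85. ])), (array([247, 189,  11,   6,  60], dtype=int32), array([251.9, 191.3]))]
[77 75 75 76 75 71 70 71 71 71 70 66 75 74 75 75 76 73]
```

Call:
apply_moves:
  rows:
    - [0.02,0,0,0,0,0,0.5]
    - [0.04,0,0,0,0,0,0.5]
    - [0.04,0,0,0,0,0,0.5]
    - [0.04,0,0,0,0,0,0.5]
  grip_force: 30

```text
time: 18.98
ee_pos: [583.1, 26.5, 181.3]
ee_rot: [3.141, 0.002, 1.544]
wrist_force: [-4.3, -5.7, 0.1]
width: 9.3
grasp_force: 49.7
```

```bash
python3 f.py
```

```text
[-4.3100e+00 -5.6900e+00  1.7000e-01  5.8309e+02  2.6490e+01  1.8130e+02
 -1.0500e+00  8.0000e-01  3.0000e-02]
[(array([245,  77,  15,  17, 240], dtype=int32), array([252.3,  85. ])), (array([247, 189,  11,   6,  61], dtype=int32), array([252. , 191.3]))]
[76 76 74 75 76 71 70 71 70 72 71 66 76 75 75 74 74 75]
```

Contact is firm: about 4 N on the screw and no further motion. Releasing now.

Call:
apply_moves:
  rows:
    - [0,0,0,0,0,0,1.1]
    - [0,0,0,0,0,0,1.5]
    - [0,0,0,0,0,0,2.2]
    - [0,0,0,0,0,0,3.0]
    - [0,0,0,0,0,0,3.5]
    - [0,0,0,0,0,0,3.5]

```text
time: 19.88
ee_pos: [583.1, 27.5, 180.6]
ee_rot: [3.141, -0.0, 1.544]
wrist_force: [-0.9, -0.9, 0.4]
width: 35.1
grasp_force: 0.0
```

```bash
python3 f.py; python3 - <<'E'
from meas import *
c=get('wrist');cv2.imwrite('pics/crop6.png',cv2.resize(c['pixels'][100:300,130:380],(750,600),interpolation=cv2.INTER_CUBIC))
E
```

```text
[-3.8000e-01  2.7000e-01  2.1000e-01  5.8299e+02  2.7430e+01  1.8055e+02
 -6.0000e-02 -1.0000e-02 -0.0000e+00]
[(array([246,  79,  14,  17, 238], dtype=int32), array([252.5,  87. ])), (array([247, 191,  11,   6,  61], dtype=int32), array([252.2, 193.3]))]
[43 62 77 76 75 75 75 71 71 71 71 71 71 68 76 75 73 74]
```

View pics/crop6.png

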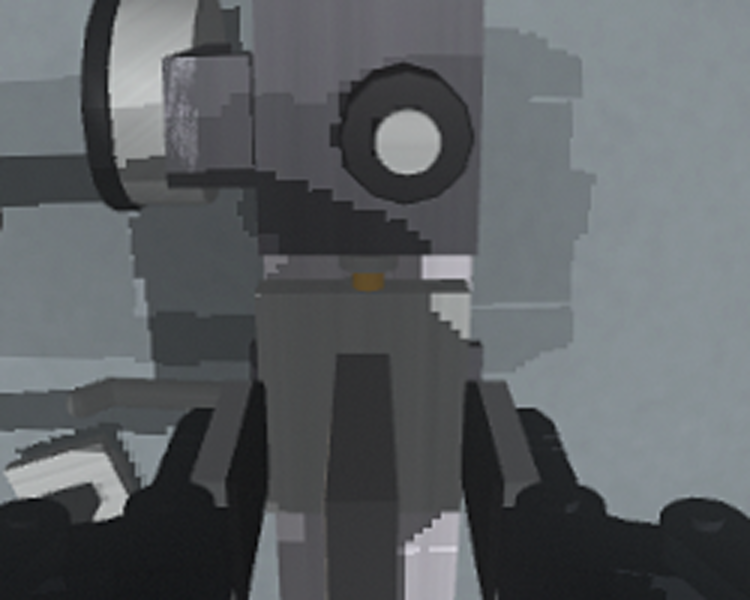

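The fingers are clear of the tag, and the screw tip (crop 368,282) still touches the saddle's front face. Screw and saddle edge shifted by the same 2 px, so contact is kept. Retreating straight up.

Call:
apply_moves:
  rows:
    - [0,0,-1,0,0,0,3.5]
    - [0,0,-3,0,0,0,3.5]
    - [0,0,-6,0,0,0,3.5]
    - [0,0,-10,0,0,0,3.5]
    - [0,0,-13,0,0,0,3.5]
    - [0,0,-13,0,0,0,3.5]
    - [0,0,-13,0,0,0,3.5]

```text
time: 20.95
ee_pos: [582.8, 27.4, 310.8]
ee_rot: [3.141, -0.0, 1.544]
wrist_force: [0.0, -0.2, -0.7]
width: 35.0
grasp_force: 0.0
```

```bash
python3 - <<'E'
from meas import *
c=get('wrist');s=env.sense();print(s['ee_pos'],s['wrist_force'],s['qd'].__repr__()[:120],s['time'])
h=cv2.cvtColor(c['pixels'],cv2.COLOR_BGR2HSV);m=cv2.inRange(h,(12,80,40),(35,255,255))
n,l,st,ce=cv2.connectedComponentsWithStats(m);print([(st[i],ce[i].round(1)) for i in range(1,n) if st[i,4]>4 and 200<st[i,0]<300])
q=[st[i] for i in range(1,n) if st[i,4]>4 and 200<st[i,0]<300][-1]; y=q[1]
print(c['pixels'][y-6:y+16,q[0]+q[2]//2].mean(1).astype(int))
u,w=q[0]+q[2]/2,q[1]+q[3]; print('tip',onz(c,u,w-.5,166), 'hanger front bottom?')
E
```

```text
[582.35642591  27.40196896 309.76195361] [-0.46369769 -0.53326028  0.01225467] array([ 0.00028094,  0.01080182,  0.01766645, -0.00074702,  0.00227045,
        0.00140189]) 21.0
[(array([248,  88,   8,   9,  71], dtype=int32), array([251.5,  92.1])), (array([249, 150,   6,   4,  23], dtype=int32), array([251.6, 151.4]))]
[ 76  73  67 144 150 126 135 136 138 116 151 150 150 150 149 149 148 149
 149 137 138 133]
tip [583.50737795  48.77642681 166.        ] hanger front bottom?
```

```bash
python3 -c "
from plant import env
print(env.hand_in())"
```

```text
the job is handed in; nothing more can be done
None
```

The right-most hanger is in the top slot with its hook towards the robot, pressed against the stop screw at about 4 N and let go there. The arm is clear above it, and the job was handed in at about 21 s (no verdict was returned).

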